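# Hold the jar clamp open at the mark

### The arm

A 6-joint arm with a two-finger parallel gripper is mounted at the origin on a cart in front of the work surface, level with it; the furniture and walls round the work are solid. World frame = base frame: x ahead of the robot, y to its left, z up, the work surface at z = 0. Lengths are in m, angles in rad, forces in N, time in s.
With the tool pointing down it reaches from about 0.3 to 0.775 m from the base axis. Payload 14.6 kg.
Tool frame: the origin (TCP) lies between the finger pads; the fingertips stand 14 mm ahead of it and the grasp point (between the pads) lies 5 mm behind it; z points along the fingers, y is the line along which they close (so a half turn about z gives the same grasp; the last joint's range is limited). The gripper opens to 94 mm and grips with 3 to 60 N. Pads are 16 mm wide; open, the fingers measure 119 mm over their backs; the gripper's body (75 mm by 177 mm) begins 78 mm behind the grasp point.
Start: joints at [-0.067, 0.3, 1.521, -0, 1.321, -0.067], TCP at [0.55, -0, 0.219] pointing down, gripper open.
Joint ranges: [-3.03, 3.03], [-0.79, 2.21], [0.23, 2.52], [-1.04, 4.18], [0, 3.07], [-2.55, 2.55]. Speed limits (rad/s): [2.22, 2.22, 2.57, 3.14, 3.14, 3.14].

### API

Orientations are given as [roll, pitch, yaw] about the fixed x, y, z axes, in that order (R = Rz(yaw) Ry(pitch) Rx(roll)).
In Python, from station import ctrl gives the robot as it stands. The module is installed in compiled form; this text tells all that it offers.
- The arm moves only by the tool move_arm, never from a script. Its argument "targets" is a list of rows, each a list of 7 numbers: the opening, from -1 (shut) to 1 (fully open), then the shift along the tool's x, y, z in units of 50 mm (1.0 is 50 mm), then the turn, a rotation vector about the tool's x, y, z in rad. A call has 1 to 12 rows; each row is the pose to reach, as a shift and turn from the pose commanded when the call began, along the tool's axes at that moment; what a row does not reach only later rows make up. A row lasts 1/10 s, in which the tool goes at most 50 mm and 8.59 degrees, less where a joint would pass 70% of its speed; a pose out of reach is approached as far as the arm can. A call with a gripper value outside its range is refused whole. The fingers move at their own pace and stop on an object; "grip_force" is the grip in N (left out, the last holds). Time passes only in rows, so rows that repeat a pose let the fingers close. It gives the time, the measured TCP pose, the force, the opening and the grip force at its end, in the units of the state.
- ctrl.get_obs(): the state, without advancing time (a new reading comes with each control period).
- ctrl.camera(name): name is "scene" or "side" or "wrist"; returns (picture, depth): 480x640x3 uint8, red, green, blue; 480x640 float32, m along the optical axis (not along the pixel's ray), 0 where there is no reading.
- ctrl.camera_params(name): a dict with "intrinsics" (3x3 intrinsics, pixels), "k1" (the pictures are not rectified: a ray, as slopes to the right and down, at radius r is drawn at 1 + k1 r^2 times it, then the intrinsics apply), "rvec" (rotation vector, rad) and "tvec" (3), from world to camera coordinates, as OpenCV has them; the wrist camera has in their place "T_tool_cam" (4x4, takes a point from camera to tool coordinates, whose origin is the TCP and whose axes are the flange's). Camera axes: x right, y down, z forward; pixel columns grow to the right and rows downward; lengths in m; the calibration is good to about 2 mm. A picture is of the moment at which its call begins: read the wrist's pose just before it. camera_params takes no time and is no camera call.
- ctrl.hand_in(): hands the job in; it is judged then, once.
Trained networks look in the newest picture that a camera, given by its name, has taken for a name from the list of things; names that differ only in an ending like _2 or _b are one class to them, and where a whole thing is asked for, a point or a joint stands for the part that bears it (a point fixed in the world has none). Each returns a list of dicts, best first, with "score" (0 to 1); they miss things now and then, are a little off and sometimes report something else, mostly with a low value. They report only what shows in the picture. A call takes as long as a camera call. They do not tell look-alikes from the thing itself.
- ctrl.cut_out(camera, target): "region" (480x640 bool, what is visible of it) and "point" ([column, row] in pixels, amid what is visible of it).
- ctrl.tip_of(camera, target): "point" ([column, row] in pixels: a listed point, or the origin of a listed thing).
The state is a dict: "time_s": time; "qpos": joint angles; "joint_vel": joint speeds; "tau": joint torques, N m; "ee_pos": TCP position; "eef_rot": TCP orientation; "force": force on the tool from outside, world axes, zero at the start; "moment": the same for the moment, N m; "grip_width": finger opening in m; "grip_force": force on a finger pad.
Only numpy, scipy, OpenCV 4.12 (cv2) and the standard library are available. Lean on these libraries where they do the work, as an engineer would, in place of code of your own. Each camera call takes 0.05 s, during which the arm holds its last target. There are 200 camera calls.

### The job

I want to put a jar in the clamp on the worktop, but the salt shaker stands on its base in the way of the sprung jaw: with the jaw still closed, lift the shaker off, stand it upright on the wooden cutting board with its whole foot on the board, and let go of it. Then pull out the sprung jaw, the one with the red upright grip, until the pointer line lies within the blue band on the scale, and keep holding it there: the spring pulls it shut, so the program finishes with the gripper still holding the jaw at the band. Do not tip the shaker over, and leave the honey jar, the garlic and the lemon where they are.

Things in the scene. Friction and masses are not known exactly. Their poses are not given: they have to be found in the camera images.
- clamp: Jar clamp, fixed to the worktop: light wooden base 240 (x) x 156 (y) x 12 mm high, with two aluminium rails 22 mm high over the worktop along its +y and -y edges (centred at y = +66 and -66 mm, 18 mm wide) and a black fixed jaw 100 mm wide and 61 mm high at its +x end (x = +81 to +112 mm). Origin at the centre of the underside; z up; the sprung jaw is pulled out along the clamp's own -x, roughly towards the robot. The clamp's place and yaw vary.
- jaw (a joint): Travel of the sprung jaw (m): 0 closed, grows as it is pulled out along the clamp's -x, stop at 0.10. A spring pulls it shut with about 6 N when closed, rising by 0.7 N per cm; it does not latch. The black carriage is 40 mm long in x (from the grip's centre 20 mm either way), 100 mm wide and its top is 50 mm above the worktop.
- handle (a point): Centre of the grasping zone of the sprung jaw's red upright grip, 80 mm above the worktop. The grip is a flat plate 14 mm thick along the clamp's x, 60 mm wide along its y, rising from the carriage top (50 mm) to 100 mm above the worktop. Its axes are those of the clamp. With the jaw closed it stands 35 mm to +x of the clamp's origin.
- pointer (a point): The pointer line (a black hairline on a white tongue) that the sprung jaw carries over the scale on the -y rail, 29 mm above the worktop, level in x with the centre of the red grip. It moves with the jaw.
- mark: The blue band across the -y rail's scale, 12 mm long in x, 22 mm wide; origin at its centre, axes those of the clamp. Fixed on the rail, 55 to 90 mm to -x of the pointer's closed position (it varies).
- shaker_center (a point): Centre, half-way up, of the glass salt shaker with a grey top: 44 mm in diameter and 90 mm high, about 0.1 kg, loose. Its glass body is the lower 70 mm, the top is 34 mm wide. It stands upright on the wooden base of the clamp, in front of (to -x of) the sprung jaw; z points up along it.
- shaker: The same salt shaker; origin at the centre of its underside.
- board: Brown wooden cutting board, lying fixed on the worktop beside the clamp (left or right of it): 170 mm along its own x, 250 mm along its own y, 21 mm thick; origin at the centre of its underside.
- honey_center (a point): Centre, half-way up, of the honey jar with a dark lid in front of the sink, right of the clamp and board: 64 mm in diameter, 99 mm high, loose; to be left alone.
- garlic_bulb: A garlic bulb, 60 x 57 x 58 mm, loose; origin at its underside; to be left alone.
- fruit: A yellow lemon, 78 x 55 x 56 mm, loose; origin at its underside; to be left alone.
There are look-alikes about, which are no part of the job. Of the things that look like the shaker, the larger one is meant.

How it is judged:
On the way, in this order (a step that is already met when the one before it is completed fails the run):
1. the shaker stands upright and released on the cutting board, its whole foot on it, while the jaw is still closed (travel under 10 mm) (x of shaker_center in the frame of board between -0.066 and 0.066 m and y of shaker_center in the frame of board between -0.106 and 0.106 m and z of shaker_center in the frame of board between 0.058 and 0.074 m and angle between shaker_center's own z axis and vertical below 0.2 rad and linear speed of shaker below 0.02 m/s and contact force between the fingers and shaker below 0.1 N and value of joint jaw below 0.01 m), for 0.2 s.
2. the gripper holds the sprung jaw with the pointer line inside the blue band (x of pointer in the frame of mark between -0.006 and 0.006 m and contact force between the fingers and jaw above 2 N and velocity of joint jaw between -0.02 and 0.02 m/s), for 0.5 s.
At the end, for the whole second after the job is handed in: The gripper holds the sprung jaw still (contact over 2 N, under 20 mm/s) with the pointer line within 6 mm of the blue band's centre along the scale, that is inside the band; the shaker stands released, at rest and upright (within 0.2 rad) on the cutting board with its whole foot on it (all of step 2 and x of shaker_center in the frame of board between -0.066 and 0.066 m and y of shaker_center in the frame of board between -0.106 and 0.106 m and z of shaker_center in the frame of board between 0.058 and 0.074 m and angle between shaker_center's own z axis and vertical below 0.2 rad and linear speed of shaker below 0.02 m/s and contact force between the fingers and shaker below 0.1 N); the arm keeps its last pose, push and grip.
It fails at once if the salt shaker is tipped over (more than 0.7 rad) (angle between shaker_center's own z axis and vertical above 0.7 rad).
It fails at once if the honey jar is moved by more than 30 mm (distance of honey_center from where it was at the start of the episode above 0.03 m).
It fails at once if the garlic is moved by more than 30 mm (distance of garlic_bulb from where it was at the start of the episode above 0.03 m).
It fails at once if the lemon is moved by more than 30 mm (distance of fruit from where it was at the start of the episode above 0.03 m).
It also fails if it takes over 64 s, if anything falls off the work surface, if the arm or the gripper's body presses on something with over 40 N, if the wrist force passes 120 N, or if a joint passes its speed limit or range.

## Working session

There is one attempt and no reset: what is moved stays moved. The work goes in short steps, Python scripts to look and compute and a tool call to move; the robot and the scene stay as the last step left them, time stands still between calls to the robot, and variables do not carry over. Pictures are saved under pics/ and viewed, at most 10 in all, crops included, and the job is handed in when it is done.

Besides the shell and the picture viewer there is one more tool, called after "Call:" as a command line: name --pt "numbers of a row" for each row, then --argument value for the rest. move_arm: Moves the arm, as the interface text tells. Its arguments: {"type":"object","properties":{"targets":{"type":"array"},"grip_force":{"type":"number"}},"required":["targets"]}

```bash
mkdir -p pics; cat > h.py <<'E'
import numpy as np, cv2
from station import ctrl
from scipy.spatial.transform import Rotation as R
def params(c):
    p=ctrl.camera_params(c); K=np.array(p['intrinsics']); k1=p['k1']
    if 'rvec' in p:
        Rm=cv2.Rodrigues(np.array(p['rvec'],float))[0]; t=np.array(p['tvec'],float).ravel()
        return K,k1,Rm.T,-Rm.T@t
    o=ctrl.get_obs(); T=np.array(p['T_tool_cam']); Rt=R.from_euler('xyz',o['eef_rot']).as_matrix()
    return K,k1,Rt@T[:3,:3],Rt@T[:3,3]+np.array(o['ee_pos'])
def rays(P,uv):
    K,k1=P[0],P[1]
    n=cv2.undistortPoints(np.array(uv,float).reshape(-1,1,2),K,np.array([k1,0,0,0,0.]))[:,0]
    return np.c_[n,np.ones(len(n))]
def pts(P,uv,d):
    return (rays(P,uv)*np.array(d).reshape(-1,1))@P[2].T+P[3]
def plane(P,uv,z):
    r=rays(P,uv)@P[2].T
    return P[3]+r*((z-P[3][2])/r[:,2])[:,None]
def region_pts(P,reg,dep):
    v,u=np.nonzero(reg&(dep>0)); return pts(P,np.c_[u,v],dep[v,u])
def save(n,im): cv2.imwrite('pics/'+n,im[:,:,::-1])
E
python3 - <<'E'
from h import *
np.set_printoptions(precision=3,suppress=True)
o=ctrl.get_obs();print(o['ee_pos'],o['eef_rot'],o['grip_width'])
for c in ['scene','side']:
    im,d=ctrl.camera(c);P=params(c);save(c+'0.png',im);print(c,P[3])
    for t in ['clamp','handle','pointer','mark','shaker','board','honey_center','garlic_bulb','fruit']:
        for r in ctrl.cut_out(c,t)[:3]:
            q=region_pts(P,r['region'],d)
            if len(q): print(t,round(r['score'],2),r['point'],len(q),np.median(q,0),np.percentile(q,3,axis=0),np.percentile(q,97,axis=0))
    for t in ['handle','pointer','mark','shaker','shaker_center','board','clamp']:
        print('tip',t,[(round(r['score'],2),r['point']) for r in ctrl.tip_of(c,t)[:3]])
E
```

```text
[0.55  0.    0.219] [-3.14  -0.     1.571] 0.09402698692915643
scene [ 0.064 -0.816  0.797]
clamp 0.56 [294.7, 259.1] 4264 [ 0.589 -0.037  0.02 ] [ 0.467 -0.101  0.007] [0.693 0.042 0.091]
handle 0.87 [303.9, 248.6] 895 [ 0.614 -0.028  0.051] [ 0.599 -0.065  0.024] [0.644 0.016 0.1  ]
pointer 0.68 [304.1, 243.8] 980 [ 0.614 -0.028  0.05 ] [ 0.599 -0.066  0.018] [0.652 0.018 0.1  ]
shaker 0.78 [286.2, 248.3] 528 [ 0.548 -0.033  0.06 ] [ 0.536 -0.04   0.016] [ 0.57  -0.013  0.101]
shaker 0.64 [292.5, 309.8] 266 [ 0.478 -0.173  0.034] [ 0.47  -0.18   0.004] [ 0.491 -0.16   0.06 ]
board 0.91 [232.6, 212.4] 3332 [0.563 0.244 0.02 ] [0.485 0.138 0.005] [0.652 0.381 0.024]
honey_center 0.85 [327.0, 316.5] 1656 [ 0.504 -0.272  0.073] [ 0.484 -0.289 -0.   ] [ 0.544 -0.194  0.1  ]
honey_center 0.53 [284.7, 253.1] 505 [ 0.549 -0.033  0.062] [ 0.536 -0.04   0.021] [ 0.569 -0.013  0.101]
garlic_bulb 0.5 [344.6, 219.3] 298 [0.773 0.009 0.033] [ 0.756 -0.006  0.013] [0.807 0.039 0.049]
fruit 0.69 [357.5, 352.4] 684 [ 0.503 -0.36   0.046] [ 0.48  -0.375  0.025] [ 0.534 -0.333  0.055]
tip handle [(0.
[... 1000 characters left out ...]
8 [ 0.614 -0.031  0.05 ] [ 0.596 -0.066  0.023] [0.643 0.02  0.1  ]
honey_center 0.92 [304.8, 321.3] 2411 [ 0.505 -0.278  0.064] [ 0.484 -0.289  0.006] [ 0.546 -0.231  0.099]
garlic_bulb 0.54 [359.5, 260.6] 352 [0.774 0.006 0.03 ] [ 0.756 -0.007  0.007] [0.809 0.037 0.049]
fruit 0.71 [328.7, 365.0] 1223 [ 0.504 -0.366  0.041] [ 0.48  -0.376  0.011] [ 0.536 -0.338  0.056]
tip handle [(0.78, [304.8, 248.7])]
tip pointer [(0.93, [322.1, 285.5]), (0.43, [360.3, 269.0])]
tip mark []
tip shaker [(0.94, [278.8, 280.1]), (0.9, [273.7, 329.7]), (0.47, [362.1, 269.3])]
tip shaker_center [(0.9, [271.2, 310.2]), (0.57, [279.3, 267.9])]
tip board [(0.84, [253.7, 248.6])]
tip clamp [(0.9, [293.7, 291.3])]
```

```bash
python3 - <<'E'
from h import *
np.set_printoptions(precision=3,suppress=True)
c='wrist'
P=params(c);im,d=ctrl.camera(c);save('wrist0.png',im);print(P[3],P[2])
np.savez('w0.npz',im=im,d=d)
for t in ['shaker','clamp','handle','board','mark','pointer']:
    for r in ctrl.cut_out(c,t)[:2]:
        q=region_pts(P,r['region'],d)
        if len(q): print(t,round(r['score'],2),r['point'],len(q),np.median(q,0),np.percentile(q,3,axis=0),np.percentile(q,97,axis=0))
for t,z in [('handle',.08),('pointer',.029),('mark',.022),('shaker',.012),('shaker_center',.057),('clamp',0),('board',0)]:
    for r in ctrl.tip_of(c,t)[:2]: print('tip',t,round(r['score'],2),r['point'],plane(P,[r['point']],z))
# scene fits
for c in ['scene','side']:
    P=params(c);im2,d2=ctrl.camera(c)
    rs=ctrl.cut_out(c,'board')[:1]
    q=region_pts(P,rs[0]['region'],d2); q=q[abs(q[:,2]-.021)<.006]
    print('board',c,cv2.minAreaRect((q[:,:2]*1000).astype(np.float32)))
    if c=='scene':
        save('scene_crop.png',cv2.resize(im2[180:400,190:410],(800,600)[::-1] if 0 else (600,600),interpolation=cv2.INTER_CUBIC))
    r=[x for x in ctrl.cut_out(c,'shaker')][0]
    q=region_pts(P,r['region'],d2); q=q[(q[:,2]>.02)&(q[:,2]<.075)]
    A=np.c_[2*q[:,:2],np.ones(len(q))]; s=np.linalg.lstsq(A,(q[:,:2]**2).sum(1),rcond=None)[0]
    print('circ',c,s[:2],np.sqrt(s[2]+s[0]**2+s[1]**2))
E
```

```text
[0.55  0.08  0.384] [[ 1.    -0.    -0.   ]
 [-0.    -0.96  -0.279]
 [-0.     0.279 -0.96 ]]
shaker 0.96 [251.2, 376.1] 1069 [ 0.485 -0.158  0.038] [ 0.473 -0.168  0.006] [ 0.496 -0.153  0.059]
shaker 0.68 [324.8, 248.0] 2587 [ 0.555 -0.012  0.091] [ 0.538 -0.033  0.035] [ 0.572 -0.001  0.101]
clamp 0.77 [366.5, 216.3] 38093 [0.595 0.001 0.021] [ 0.473 -0.089  0.011] [0.687 0.065 0.098]
handle 0.7 [398.8, 223.7] 6473 [0.614 0.004 0.05 ] [ 0.595 -0.056  0.031] [0.643 0.044 0.1  ]
board 0.58 [350.7, 23.4] 10101 [0.576 0.159 0.02 ] [0.509 0.136 0.012] [0.662 0.176 0.022]
mark 0.73 [333.6, 298.9] 206 [ 0.565 -0.086  0.023] [ 0.559 -0.095  0.022] [ 0.57  -0.077  0.025]
pointer 0.93 [398.6, 223.5] 6585 [0.614 0.003 0.05 ] [ 0.595 -0.056  0.03 ] [0.643 0.044 0.1  ]
tip handle 0.66 [404.2, 243.0] [[ 0.618 -0.011  0.08 ]]
tip handle 0.48 [321.3, 229.9] [[ 0.553 -0.     0.08 ]]
tip pointer 0.79 [402.1, 291.8] [[ 0.631 -0.075  0.029]]
tip mark 0.63 [333.6, 299.7] [[ 0.566 -0.086  0.022]]
tip shaker 0.78 [253.3, 359.9] [[ 0.482 -0.16   0.012]]
tip shaker 0.6 [321.9, 232.5] [[ 0.554 -0.021  0.012]]
tip shaker_center 0.75 [327.0, 246.5] [[ 0.558 -0.021  0.057]]
tip shaker_center 0.56 [251.3, 377.2] [[ 0.487 -0.15   0.057]]
tip clamp 0.56 [354.7, 224.2] [[ 0.586 -0.016  0.   ]]
board scene ((573.5423583984375, 266.15570068359375), (174.1552734375, 259.752685546875), 7.25336217880249)
circ scene [ 0.481 -0.17 ] 0.00743373746999144
board side ((574.0840454101562, 265.39654541015625), (169.8452606201172, 253.45423889160156), 7.967869281768799)
circ side [ 0.555 -0.021] 0.017837572267027247
```

View pics/wrist0.png

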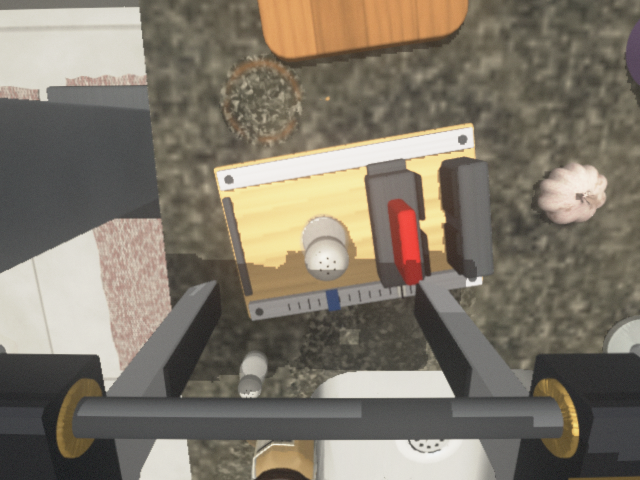

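View pics/scene_crop.png

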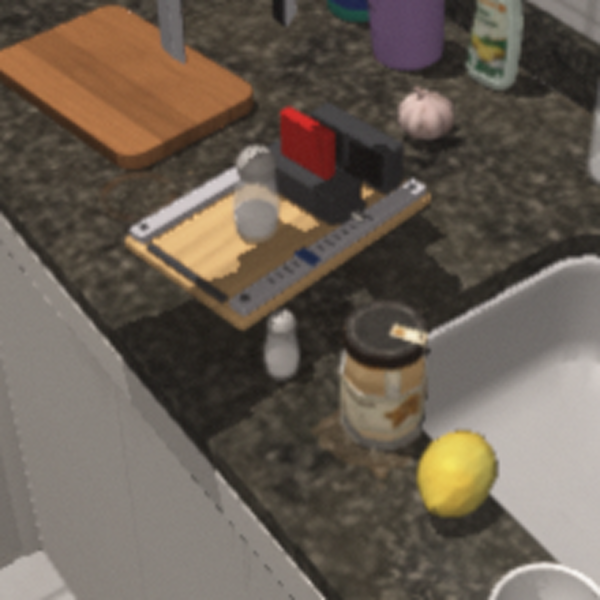

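The shaker candidates are the tall one on the clamp base (wrist ~(325,250), scene crop ~(257,195)) and a small one on the worktop (wrist ~(251,375), crop ~(282,345)). I choose the tall one on the clamp, which the crop confirms. The red grip is at wrist (405,240), the blue band at (333,299) and the board lies to the left (+y).

```bash
cat >> h.py <<'E'
def plan(xyz,yaw):
    "shift (units of 50 mm) and rotvec in tool axes, to TCP xyz pointing down at yaw"
    o=ctrl.get_obs(); Rt=R.from_euler('xyz',o['eef_rot'])
    s=Rt.inv().apply(np.array(xyz)-o['ee_pos'])/.05
    w=(Rt.inv()*R.from_euler('xyz',[np.pi,0,yaw])).as_rotvec()
    print('plan',np.round(s,3),np.round(w,3))
E
python3 - <<'E'
from h import *
np.set_printoptions(precision=4,suppress=True)
z=np.load('w0.npz');im,d=z['im'],z['d'];P=params('wrist')
v,u=np.nonzero(d>0);q=pts(P,np.c_[u,v],d[v,u]);c=im[v,u].astype(int)
red=(c[:,0]>130)&(c[:,1]<70)&(c[:,2]<70)&(q[:,2]>.095)&(q[:,2]<.106)
print('red top',red.sum(),cv2.minAreaRect((q[red,:2]*1000).astype(np.float32)))
blue=(c[:,2]>80)&(c[:,0]<70)&(c[:,2]>c[:,1]+30)&(q[:,2]<.04)&(q[:,2]>.01)&(abs(q[:,0]-.565)<.03)
print('blue',blue.sum(),q[blue].mean(0),cv2.minAreaRect((q[blue,:2]*1000).astype(np.float32)))
# -y and +y rail outer edges from pixels
e=plane(P,[[216,168],[473,125]],.022);print(e,np.arctan2(*(e[1]-e[0])[1::-1]))
# shaker top
t=(q[:,2]>.095)&(q[:,2]<.108)&(abs(q[:,0]-.555)<.03)&(abs(q[:,1]+.02)<.04)
print('top',t.sum(),cv2.minEnclosingCircle((q[t,:2]*1000).astype(np.float32)))
plan([.556,-.02,.15],.166)
E
```

```text
red top 693 ((618.0095825195312, -8.981740951538086), (13.010687828063965, 57.66701126098633), 10.29497241973877)
blue 134 [ 0.5646 -0.0868  0.0234] ((564.6178588867188, -85.88616180419922), (9.316285133361816, 19.00553321838379), 8.393317222595215)
[[0.4593 0.0416 0.022 ]
 [0.6849 0.0788 0.022 ]] 0.16329470180060543
top 1023 ((556.3792114257812, -21.94831085205078), 14.60747241973877)
plan [-0.4    0.121  1.389] [-0.     0.     1.405]
```

Call:
move_arm --pt "1 -0.4 0.13 1.2 0 0 1.405" --pt "1 -0.4 0.13 1.2 0 0 1.405" --pt "1 -0.4 0.13 1.2 0 0 1.405" --pt "1 -0.4 0.13 1.2 0 0 1.405" --pt "1 -0.4 0.13 1.2 0 0 1.405" --pt "1 -0.4 0.13 1.2 0 0 1.405" --pt "1 -0.4 0.13 1.2 0 0 1.405" --pt "1 -0.4 0.13 1.2 0 0 1.405" --pt "1 -0.4 0.13 1.2 0 0 1.405" --pt "1 -0.4 0.13 1.2 0 0 1.405" --pt "1 -0.4 0.13 1.2 0 0 1.405" --pt "1 -0.4 0.13 1.2 0 0 1.405" --grip_force 10

```text
time_s: 3.9
ee_pos: [0.5565, -0.02, 0.1595]
eef_rot: [-3.142, 0.0, 0.168]
force: [0.4, 0.5, -0.2]
grip_width: 0.0934
grip_force: 0.0
```

```bash
python3 - <<'E'
from h import *
np.set_printoptions(precision=4,suppress=True)
P=params('wrist');im,d=ctrl.camera('wrist');save('w1.png',im)
o=ctrl.get_obs();print(o['ee_pos'],o['eef_rot'])
v,u=np.nonzero(d>0);q=pts(P,np.c_[u,v],d[v,u])
t=(q[:,2]>.06)&(q[:,2]<.11)&(abs(q[:,0]-.556)<.035)&(abs(q[:,1]+.02)<.035)
if t.sum(): print('top',t.sum(),cv2.minEnclosingCircle((q[t,:2]*1000).astype(np.float32)))
plan([.5565,-.0215,.055],.167)
E
```

```text
[ 0.5565 -0.02    0.1594] [-3.1416  0.      0.1677]
top 2979 ((556.712158203125, -21.092605590820312), 18.682493209838867)
plan [-0.005  0.03   2.089] [-0.     0.     0.001]
```

View pics/w1.png

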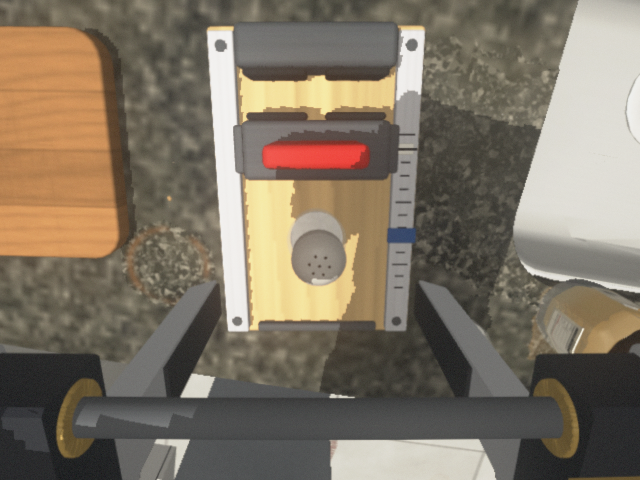

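The view is aligned with the clamp. The shaker (320,255) sits centred between the fingers, with the pointer at (403,149) and the blue band at (401,235).

Call:
move_arm --pt "1 0 0.03 0.5 0 0 0" --pt "1 0 0.03 1.0 0 0 0" --pt "1 0 0.03 1.5 0 0 0" --pt "1 0 0.03 2.0 0 0 0" --pt "1 0 0.03 2.09 0 0 0" --pt "1 0 0.03 2.09 0 0 0" --pt "-0.2 0 0.03 2.09 0 0 0" --pt "-0.4 0 0.03 2.09 0 0 0" --pt "-1 0 0.03 2.09 0 0 0" --pt "-1 0 0.03 2.09 0 0 0" --pt "-1 0 0.03 2.09 0 0 0" --pt "-1 0 0.03 2.09 0 0 0" --grip_force 12

```text
time_s: 5.15
ee_pos: [0.5568, -0.0215, 0.0551]
eef_rot: [3.142, -0.0, 0.166]
force: [0.4, -0.6, -0.3]
grip_width: 0.0493
grip_force: 0.0
```

Call:
move_arm --pt "-1 0 0 0 0 0 0" --pt "-1 0 0 0 0 0 0" --pt "-1 0 0 0 0 0 0" --pt "-1 0 0 0 0 0 0" --pt "-1 0 0 -0.2 0 0 0" --pt "-1 0 0 -0.5 0 0 0" --pt "-1 0 0 -0.9 0 0 0" --pt "-1 0 0 -1.4 0 0 0" --pt "-1 0 0 -1.8 0 0 0" --pt "-1 0 0 -1.8 0 0 0" --grip_force 12

```text
time_s: 6.15
ee_pos: [0.5579, -0.0217, 0.148]
eef_rot: [3.14, -0.005, 0.166]
force: [-0.5, 0.7, -0.7]
grip_width: 0.0416
grip_force: 11.9
```

```bash
python3 - <<'E'
from h import *
plan([.57,.235,.145],.167)
print(ctrl.get_obs()['qpos'])
E
```

```text
plan [ 1.086 -5.023  0.059] [ 0.001 -0.005 -0.001]
[-1.04385192e-01  3.83080106e-01  1.58281663e+00 -1.21788736e-04
  1.17080625e+00  1.30070171e+00]
```

Call:
move_arm --pt "-1 0.05 -0.25 0 0 0 0" --pt "-1 0.15 -0.7 0 0 0 0" --pt "-1 0.28 -1.3 0 0 0 0" --pt "-1 0.43 -2.0 0 0 0 0" --pt "-1 0.6 -2.7 0 0 0 0" --pt "-1 0.75 -3.4 0 0 0 0" --pt "-1 0.9 -4.0 0 0 0 0" --pt "-1 1.0 -4.5 0 0 0 0" --pt "-1 1.07 -4.85 0 0 0 0" --pt "-1 1.09 -5.0 0 0 0 0" --pt "-1 1.09 -5.0 0 0 0 0" --pt "-1 1.09 -5.0 0 0 0 0"

```text
time_s: 7.35
ee_pos: [0.5692, 0.2333, 0.1447]
eef_rot: [3.141, 0.0, 0.165]
force: [-0.3, 0.1, -1.4]
grip_width: 0.0407
grip_force: 11.9
```

```bash
python3 - <<'E'
from h import *
np.set_printoptions(precision=4,suppress=True)
plan([.57,.235,.066],.167)
for c in ['scene','side']:
    P=params(c);im,d=ctrl.camera(c)
    for r in ctrl.cut_out(c,'shaker')[:2]:
        q=region_pts(P,r['region'],d)
        if len(q): print(c,round(r['score'],2),r['point'],np.percentile(q,2,axis=0),np.percentile(q,98,axis=0))
    save(c+'2.png',np.ascontiguousarray(cv2.resize(im[150:300,150:350],(800,600),interpolation=cv2.INTER_CUBIC)))
E
```

```text
plan [ 0.022 -0.031  1.574] [ 0.     0.    -0.002]
scene 0.81 [293.0, 307.1] [ 0.4692 -0.1801  0.0004] [ 0.4942 -0.159   0.0609]
scene 0.68 [233.2, 177.6] [0.5477 0.2096 0.0195] [0.6353 0.3702 0.1908]
side 0.88 [248.1, 201.1] [0.5498 0.2061 0.107 ] [0.5804 0.2336 0.1898]
side 0.75 [270.7, 316.3] [ 0.4716 -0.1804  0.0042] [ 0.4932 -0.1655  0.0591]
```

View pics/side2.png

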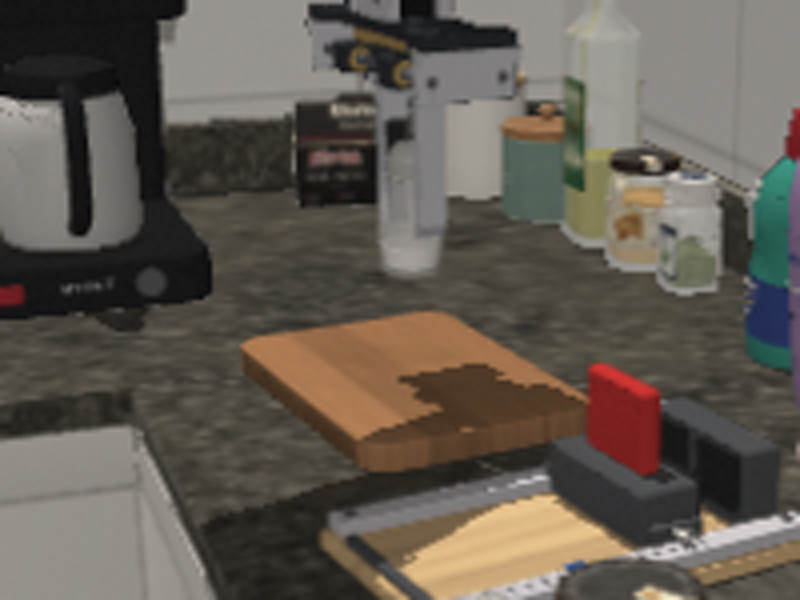

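The shaker hangs upright in the gripper at crop (412,200) over the board, with its underside at about 0.10 m.

Call:
move_arm --pt "-1 0.02 -0.03 0.3 0 0 0" --pt "-1 0.02 -0.03 0.7 0 0 0" --pt "-1 0.02 -0.03 1.1 0 0 0" --pt "-1 0.02 -0.03 1.4 0 0 0" --pt "-1 0.02 -0.03 1.5 0 0 0" --pt "-1 0.02 -0.03 1.55 0 0 0" --pt "-1 0.02 -0.03 1.59 0 0 0" --pt "-1 0.02 -0.03 1.61 0 0 0" --pt "-1 0.02 -0.03 1.61 0 0 0" --pt "-1 0.02 -0.03 1.61 0 0 0"

```text
time_s: 8.55
ee_pos: [0.5701, 0.2358, 0.0649]
eef_rot: [-3.142, -0.001, 0.166]
force: [0.1, 0.1, -0.8]
grip_width: 0.0414
grip_force: 11.9
```

Call:
move_arm --pt "-1 0 0 0.01 0 0 0" --pt "-1 0 0 0.02 0 0 0" --pt "-1 0 0 0.03 0 0 0" --pt "-1 0 0 0.03 0 0 0"

```text
time_s: 8.95
ee_pos: [0.5705, 0.2359, 0.0638]
eef_rot: [-3.141, -0.002, 0.166]
force: [-0.9, -0.4, 6.2]
grip_width: 0.0411
grip_force: 12.2
```

Contact with the board (force +6 N). I release and rise.

Call:
move_arm --pt "-0.05 0 0 0 0 0 0" --pt "0.1 0 0 0 0 0 0" --pt "0.3 0 0 0 0 0 0" --pt "0.6 0 0 0 0 0 0" --pt "0.8 0 0 0 0 0 0" --pt "0.8 0 0 0 0 0 0" --pt "0.8 0 0 -0.3 0 0 0" --pt "0.8 0 0 -0.9 0 0 0" --pt "0.8 0 0 -1.6 0 0 0" --pt "0.8 0 0 -2.3 0 0 0" --pt "0.8 0 0 -2.3 0 0 0" --pt "0.8 0 0 -2.3 0 0 0"

```text
time_s: 10.15
ee_pos: [0.5701, 0.2358, 0.1792]
eef_rot: [-3.141, -0.002, 0.166]
force: [-0.5, -1.0, 0.6]
grip_width: 0.0844
grip_force: 0.0
```

```bash
python3 - <<'E'
from h import *
np.set_printoptions(precision=4,suppress=True)
plan([.618,-.009,.17],.167+np.pi/2)
for c in ['scene','side']:
    P=params(c);im,d=ctrl.camera(c)
    for r in ctrl.cut_out(c,'shaker')[:2]:
        q=region_pts(P,r['region'],d)
        if len(q): print(c,round(r['score'],2),r['point'],np.percentile(q,2,axis=0),np.percentile(q,98,axis=0))
    save(c+'3.png',np.ascontiguousarray(cv2.resize(im[150:300,150:350],(800,600),interpolation=cv2.INTER_CUBIC)))
E
```

```text
plan [0.136 4.987 0.183] [ 0.001 -0.002 -1.572]
scene 0.96 [239.1, 198.2] [0.5492 0.213  0.0281] [0.5843 0.2369 0.1098]
scene 0.83 [293.2, 306.7] [ 0.4698 -0.1797  0.0005] [ 0.5043 -0.1583  0.0601]
side 0.83 [274.5, 316.7] [ 0.4716 -0.1806  0.0032] [ 0.4941 -0.1645  0.0588]
side 0.69 [248.9, 229.3] [0.5514 0.2136 0.0264] [0.584  0.2333 0.1083]
```

View pics/side3.png

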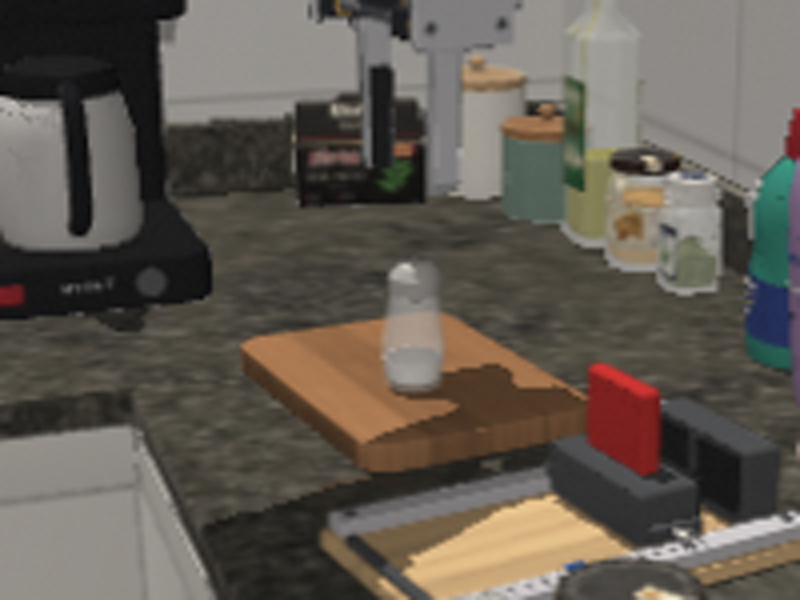

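The shaker stands upright and released on the board at crop (413,330). Next is the grip.

Call:
move_arm --pt "0.8 0.02 0.5 0 0 0 0" --pt "0.5 0.05 1.2 0 0 0 -0.15" --pt "0.2 0.07 2.0 0 0 0 -0.3" --pt "0 0.09 2.8 0 0 0 -0.45" --pt "-0.05 0.1 3.5 0 0 0 -0.6" --pt "-0.05 0.12 4.2 0 0 0 -0.75" --pt "-0.05 0.136 4.7 0 0 0 -0.9" --pt "-0.05 0.136 4.99 0.1 0 0 -1.05" --pt "-0.05 0.136 4.99 0.18 0 0 -1.2" --pt "-0.05 0.136 4.99 0.18 0 0 -1.35" --pt "-0.05 0.136 4.99 0.18 0 0 -1.5" --pt "-0.05 0.136 4.99 0.18 0 0 -1.572"

```text
time_s: 11.55
ee_pos: [0.6176, -0.0093, 0.168]
eef_rot: [-3.14, -0.0, 1.743]
force: [-0.1, -0.2, 0.2]
grip_width: 0.0448
grip_force: 0.0
```

Call:
move_arm --pt "-0.05 0 0 0 0 0 0" --pt "-0.05 0 0 0 0 0 0"

```text
time_s: 11.75
ee_pos: [0.6177, -0.0092, 0.1684]
eef_rot: [-3.141, -0.0, 1.735]
force: [-1.0, -1.1, -0.3]
grip_width: 0.0445
grip_force: 0.0
```

```bash
python3 - <<'E'
from h import *
np.set_printoptions(precision=4,suppress=True)
P=params('wrist');im,d=ctrl.camera('wrist');save('w4.png',im)
v,u=np.nonzero(d>0);q=pts(P,np.c_[u,v],d[v,u]);c=im[v,u].astype(int)
red=(c[:,0]>120)&(c[:,1]<70)&(c[:,2]<70)&(q[:,2]>.095)&(q[:,2]<.106)
print('red top',red.sum(),cv2.minAreaRect((q[red,:2]*1000).astype(np.float32)))
blue=(c[:,2]>60)&(c[:,0]<70)&(c[:,2]>c[:,1]+30)&(q[:,2]<.04)&(q[:,2]>.01)&(abs(q[:,0]-.565)<.03)
if blue.any():print('blue',blue.sum(),q[blue].mean(0),cv2.minAreaRect((q[blue,:2]*1000).astype(np.float32)))
for t,z in [('pointer',.029),('mark',.022)]:
    for r in ctrl.tip_of('wrist',t)[:2]: print('tip',t,round(r['score'],2),r['point'],plane(P,[r['point']],z))
plan([.618,-.009,.078],.167+np.pi/2)
E
```

```text
red top 1169 ((619.0584716796875, -9.023212432861328), (13.273039817810059, 58.0337028503418), 9.117969512939453)
blue 1 [ 0.5583 -0.0784  0.0215] ((558.329833984375, -78.4181137084961), (0.0, 0.0), 0.0)
tip pointer 0.91 [320.6, 306.9] [[ 0.6304 -0.0738  0.029 ]]
tip mark 0.59 [240.1, 303.5] [[ 0.5635 -0.0852  0.022 ]]
plan [0.003 0.005 1.815] [-0.    -0.    -0.001]
```

View pics/w4.png

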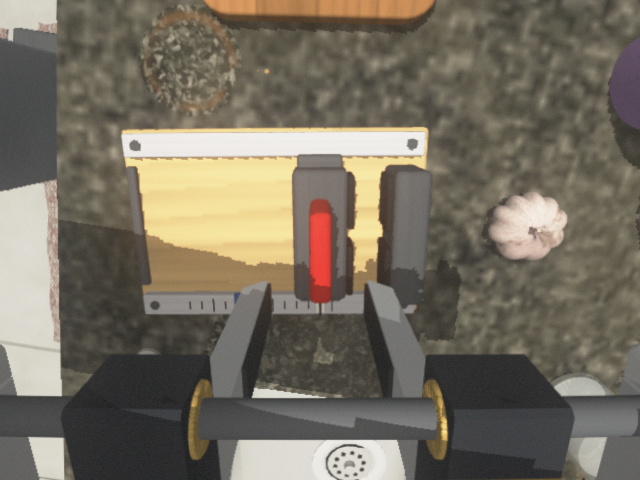

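The red grip (320,250) lies between the fingers, the pointer is at (320,307) and the band at (240,300), partly hidden by a finger. I descend and grasp.

Call:
move_arm --pt "-0.05 0 0.02 0.5 0 0 0" --pt "-0.05 0 0.02 1.0 0 0 0" --pt "-0.05 0 0.02 1.4 0 0 0" --pt "-0.05 0 0.02 1.7 0 0 0" --pt "-0.05 0 0.02 1.8 0 0 0" --pt "-0.05 0 0.02 1.8 0 0 0" --pt "-1 0 0.02 1.8 0 0 0" --pt "-1 0 0.02 1.8 0 0 0" --pt "-1 0 0.02 1.8 0 0 0" --pt "-1 0 0.02 1.8 0 0 0" --pt "-1 0 0.02 1.8 0 0 0" --pt "-1 0 0.02 1.8 0 0 0" --grip_force 40

```text
time_s: 13.1
ee_pos: [0.6193, -0.009, 0.0793]
eef_rot: [3.14, 0.0, 1.738]
force: [4.7, 0.4, 0.0]
grip_width: 0.0137
grip_force: 40.0
```

```bash
python3 - <<'E'
from h import *
o=ctrl.get_obs();print(o['ee_pos'],o['grip_width'],o['grip_force'],o['force'])
for c in ['side','scene']:
    ctrl.camera(c);P=params(c)
    for t,z in [('pointer',.029),('mark',.022)]:
        for r in ctrl.tip_of(c,t)[:2]: print(c,t,round(r['score'],2),r['point'],plane(P,[r['point']],z))
E
```

```text
[ 0.61931101 -0.00900796  0.07932858] 0.0136717915822563 40.00007629394531 [4.7228411  0.36806814 0.04924532]
side pointer 0.64 [321.1, 283.7] [[ 0.62994523 -0.07547606  0.029     ]]
scene pointer 0.89 [322.2, 257.5] [[ 0.63526744 -0.06932186  0.029     ]]
scene mark 0.54 [301.7, 271.5] [[ 0.56945308 -0.07592124  0.022     ]]
scene mark 0.51 [327.7, 319.1] [[ 0.52533532 -0.23560724  0.022     ]]
```

Call:
move_arm --pt "-1 0 -0.08 0 0 0 0" --pt "-1 0 -0.2 0 0 0 0" --pt "-1 0 -0.35 0 0 0 0" --pt "-1 0 -0.5 0 0 0 0" --pt "-1 0 -0.65 0 0 0 0" --pt "-1 0 -0.8 0 0 0 0" --pt "-1 0 -0.95 0 0 0 0" --pt "-1 0 -1.08 0 0 0 0" --pt "-1 0 -1.18 0 0 0 0" --pt "-1 0 -1.26 0 0 0 0" --pt "-1 0 -1.3 0 0 0 0" --pt "-1 0 -1.3 0 0 0 0" --grip_force 40

```text
time_s: 14.6
ee_pos: [0.5556, -0.02, 0.0793]
eef_rot: [3.139, 0.001, 1.738]
force: [10.1, 0.7, -2.9]
grip_width: 0.0138
grip_force: 40.0
```

```bash
python3 - <<'E'
from h import *
np.set_printoptions(precision=4,suppress=True)
o=ctrl.get_obs();ax=np.array([np.cos(.166),np.sin(.166)])
print(o['ee_pos'],o['force'],o['grip_width'],'travel',(np.array(o['ee_pos'])[:2]-[.6193,-.009])@ax)
out=[]
for c in ['wrist','side','scene']:
    P=params(c);im,d=ctrl.camera(c)
    for t,z in [('pointer',.029),('mark',.022)]:
        for r in ctrl.tip_of(c,t)[:2]: p=plane(P,[r['point']],z)[0];print(c,t,round(r['score'],2),r['point'],p,p[:2]@ax)
    K,k1,Rw,C=P
    w=np.array([[.5645,-.0855,.022]]); 
    uv=cv2.projectPoints(w,cv2.Rodrigues(Rw.T)[0],-Rw.T@C,K,np.array([k1,0,0,0,0.]))[0].ravel().astype(int)
    print(uv)
    x0,y0=np.clip(uv-[32,45],0,[575,389]) ; cr=im[y0:y0+90,x0:x0+64]
    out.append(cv2.resize(cr,(264,371),interpolation=cv2.INTER_NEAREST)); print(x0,y0)
save('p5.png',np.hstack(out))
E
```

```text
[ 0.5556 -0.02    0.0793] [10.0999  0.6752 -2.9217] 0.013780514215773048 travel -0.0646533076776299
[314 364]
282 319
side pointer 0.83 [295.9, 289.8] [ 0.5668 -0.085   0.029 ] 0.5449595801076558
side mark 0.21 [252.7, 231.9] [0.6054 0.3556 0.022 ] 0.6558384245038914
[294 293]
262 248
scene pointer 0.85 [303.9, 271.1] [ 0.5699 -0.0845  0.029 ] 0.5481064536727197
scene mark 0.52 [301.0, 273.1] [ 0.5648 -0.0797  0.022 ] 0.5438646393220135
[302 274]
270 229
```

View pics/p5.png

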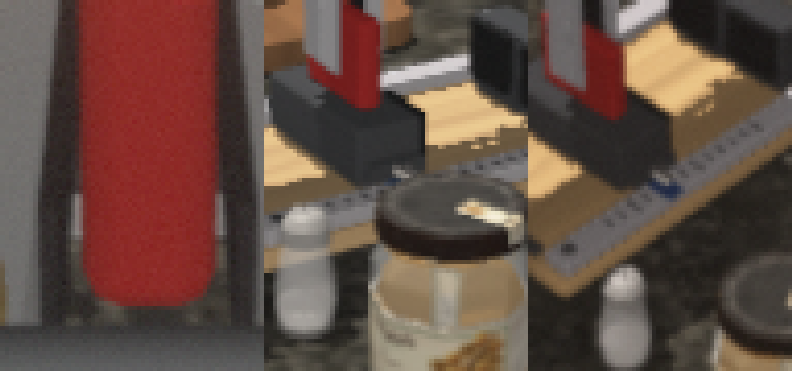

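The wrist crop shows the red grip held squarely. The scene crop at right shows the white tongue over the blue band at (663,183), with the band still visible on its -x/near side. I refine the band position from the clear earlier wrist image.

```bash
python3 - <<'E'
from h import *
np.set_printoptions(precision=4,suppress=True)
im=cv2.imread('pics/w1.png')[:,:,::-1].astype(int)
p=ctrl.camera_params('wrist');T=np.array(p['T_tool_cam']);Rt=R.from_euler('xyz',[-3.1416,0,.1677]).as_matrix()
P=(np.array(p['intrinsics']),p['k1'],Rt@T[:3,:3],Rt@T[:3,3]+[.5565,-.02,.1594])
ax=np.array([np.cos(.166),np.sin(.166)])
b=(im[:,:,2]>im[:,:,0]+35)&(im[:,:,2]>im[:,:,1]+20);b[:200]=0;b[270:]=0;b[:,:380]=0;b[:,425:]=0
v,u=np.nonzero(b);rows=np.unique(v);print('blue rows',rows.min(),rows.max(),u.min(),u.max(),v.mean())
q=plane(P,np.c_[u,v],.022);print('blue s',(q[:,:2]@ax).mean(),(q[:,:2]@ax).min(),(q[:,:2]@ax).max(),q.mean(0))
print(im[138:160,398:410].mean(2).astype(int))
for rr in (147,148,149,150): print(rr,plane(P,[[405,rr]],.029)[0,:2]@ax)
m=(im[:,:,0]>140)&(im[:,:,1]<75)&(im[:,:,2]<75);v,u=np.nonzero(m)
for r in [(v>125)&(v<160)]: print('red',v[r].min(),v[r].max(),u[r].mean(),plane(P,[[u[r].mean(),v[r].min()],[u[r].mean(),v[r].max()]],.1)[:,:2]@ax)
E
```

```text
blue rows 229 241 388 414 235.04322766570604
blue s 0.541943958132861 0.5371053023112691 0.5468301600529607 [ 0.5636 -0.0843  0.022 ]
[[ 85 125 150 153 152 153 148 148 151 153 152 149]
 [ 84 128 148 152 150 148 148 149 147 153 150 150]
 [ 82 126 149 152 148 149 148 152 151 152 150 150]
 [ 87 123 150 151 152 149 149 148 150 154 152 151]
 [ 91 129 149 150 150 147 144 148 150 150 152 149]
 [ 92 128 149 150 152 150 150 148 150 149 150 149]
 [ 99 142 164 165 168 168 169 168 165 168 166 165]
 [104 149 170 171 173 172 172 172 171 171 172 170]
 [114 156 170 172 171 171 169 172 170 170 169 172]
 [105 140 154 155 156 156 155 156 156 155 153 153]
 [ 68  72  74  73  76  75  76  75  76  77  73  78]
 [ 67  61  59  57  53  56  59  65  64  63  59  63]
 [ 85  98 103 101 101  98 105 106 108 108 108 104]
 [128 159 163 167 163 162 162 162 164 164 162 165]
 [133 166 170 168 169 170 168 167 167 169 166 166]
 [128 160 165 165 162 164 163 165 163 163 165 159]
 [117 146 150 148 150 150 151 149 148 150 150 148]
 [122 150 151 150 146 149 151 148 151 149 150 147]
 [122 149 152 153 150 148 149 153 151 151 151 148]
 [123 148 151 151 145 149 148 149 152 151 153 149]
 [123 149 148 147 148 150 149 154 149 150 152 148]
 [121 147 151 149 146 147 152 149 149 149 149 148]]
147 0.6093288415075694
148 0.6086274587111128
149 0.6079251895542936
150 0.6072220316142907
red 144 159 330.58758314855874 [0.6147 0.6067]
```

Pointer-to-band distance is 66.1 mm and the travel so far is 64.7 mm. I add 1.5 mm and hold.

Call:
move_arm --pt "-1 0 -0.01 0 0 0 0" --pt "-1 0 -0.02 0 0 0 0" --pt "-1 0 -0.03 0 0 0 0" --pt "-1 0 -0.03 0 0 0 0" --pt "-1 0 -0.03 0 0 0 0" --pt "-1 0 -0.03 0 0 0 0" --pt "-1 0 -0.03 0 0 0 0" --pt "-1 0 -0.03 0 0 0 0" --pt "-1 0 -0.03 0 0 0 0" --pt "-1 0 -0.03 0 0 0 0" --pt "-1 0 -0.03 0 0 0 0" --pt "-1 0 -0.03 0 0 0 0" --grip_force 40

```text
time_s: 16.25
ee_pos: [0.5543, -0.0202, 0.0793]
eef_rot: [3.139, 0.001, 1.738]
force: [10.8, 1.3, -2.6]
grip_width: 0.0135
grip_force: 40.0
```

```bash
python3 - <<'E'
from h import *
o=ctrl.get_obs();ax=np.array([np.cos(.166),np.sin(.166)])
print(o['ee_pos'],o['force'],o['grip_force'],o['grip_width'],'travel',(np.array(o['ee_pos'])[:2]-[.6193,-.009])@ax)
im,d=ctrl.camera('scene');P=params('scene')
for r in ctrl.cut_out('scene','shaker')[:2]:
    q=region_pts(P,r['region'],d);print(r['score'],np.percentile(q,2,axis=0),np.percentile(q,98,axis=0))
save('s6.png',cv2.resize(im[160:310,200:400],(800,600),interpolation=cv2.INTER_CUBIC))
E
```

```text
[ 0.55433012 -0.02015995  0.07933904] [10.80598303  1.25251902 -2.55383568] 40.00066101551056 0.013546172019333074 travel -0.06592083229722984
0.73 [0.54911518 0.21352355 0.02122002] [0.61981376 0.28718791 0.10990329]
0.24 [ 0.52900926 -0.07797474  0.0226477 ] [0.57889083 0.01966085 0.09967191]
```

View pics/s6.png

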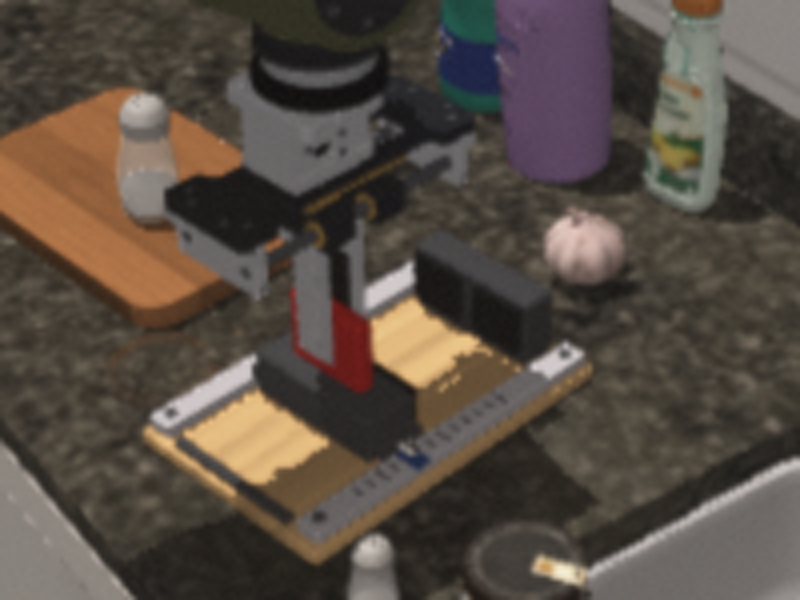

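The pointer tongue (408,450) lies over the blue band (413,458), the grip is firmly held and the shaker stands on the board (147,160). I hand in.

```bash
python3 -c "
from station import ctrl
print(ctrl.hand_in())"
```

```text
the job is handed in; nothing more can be done
None
```

The shaker stands upright and released on the cutting board, and the gripper is holding the sprung jaw pulled out about 66 mm with the pointer in the blue band; the job is handed in, but no verdict came back.

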